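# Fit the spare relay in its sloped socket

### The job

Switch the isolator off by pulling its lever all the way over to the robot's side, then clean the sloped socket's contacts by pressing the spray canister's cap fully down and letting it spring back. Take the large rectangular relay from the ledge, plug it fully home in the sloped socket and let go of it, and only then push the isolator lever all the way back on. Leave the other relays and the other loose things where they are.

Things in the scene. Friction and masses are not known exactly. Their poses are not given: they have to be found in the camera images.
- relay: Large rectangular relay, loose, standing on its plug: grey housing 58 (own x) x 42 (y) x 62 mm high on a black plug foot 40 (x) x 26 (y) x 20 mm high, its lowest 5 mm slightly bevelled; 82 mm high in all, about 180 g. Origin: centre of the foot's underside, z up through the housing; the shoulder (housing underside) is at z = 20 mm. Fits either way round (half turn about z).
- socket_mouth (a point): Centre of the mouth of the socket hole, in the face (115 x 90 mm) of a fixed white plastic block, sloping down to the robot at 35 degrees, mouth 95 mm above the ledge. z: straight out of the face (up and to the robot); x: up the slope; y: level. Hole 42.5 (x) x 28.5 (y) mm, 26 mm deep. A relay fully home has its shoulder on the face, its origin at z = -20 mm.
- console: Fixed steel base plate, 12 mm thick, that carries the socket block and the canister. Origin: on the ledge, straight below the socket mouth; z up, x away from the robot. The plate reaches from x = -85 to 95 mm and from y = -80 to 195 mm; the canister's axis is at x = 0, y = 140 mm.
- cap_top (a point): Centre of the top of the white plastic spray cap, 36 mm across and 26 mm high, on the upright metal canister (66 mm across) fixed on the socket's base plate, 140 mm to the socket's +y side; the cap top is 204 mm above the ledge when up. The nozzle points at the socket.
- nozzle_cap (a joint): Travel of the sprung spray cap straight down: 0 up, 0.010 m fully pressed; spring force about 1.5 N at the start to 6.5 N at the bottom. It returns by itself.
- isolator (a joint): Isolator lever angle about a level axis along the isolator's y: 0 = off, leaning 0.5 rad to the robot's side (isolator's -x); 1.0 = on, leaning 0.5 rad away from the robot. It starts on, near 1, stays where it is left and takes about 2 N at the grip.
- lever_tip (a point): Middle of the lever's black cross grip, a level bar 64 mm long (along the isolator's y) and 20 mm thick at the end of a steel rod 12 mm thick. It is 85 mm from the lever's axis, which lies 36 mm above the ledge; so the grip's centre is about 111 mm up at either end of its swing and 121 mm up in the middle.
- isolator_base: Fixed grey metal isolator switch block, 110 mm (x) by 80 mm (y) by 40 mm high; origin at the centre of its underside, x pointing the way the lever swings to on (away from the robot). The lever's axis passes 36 mm above the origin along y.
- timer: Bystander: round grey timer relay, 48 mm across, 86 mm high, standing upright, origin under its centre.
- small_relay: Bystander: small block relay 32 by 30 by 60 mm high, standing upright, origin under its centre.
- padlock: Bystander: stainless steel padlock lying flat, about 100 by 50 by 26 mm, origin under its body's centre.
- bumper: Bystander: hard blue silicone bumper, 100 by 45 by 34 mm, origin under its centre.
- fuse: Bystander: white ceramic knife fuse lying flat, 108 by 34 by 34 mm, origin under its centre.
- lamp: Bystander: red plastic emergency lamp, 90 by 130 by 105 mm high with a bail handle, origin under its centre.
There are look-alikes about, which are no part of the job. Leave any blue look-alike of the isolator_base alone. Leave any pink look-alike of the relay alone.

How it is judged (in metres and radians):
On the way, in this order (a step that is already met when the one before it is completed fails the run):
1. the isolator lever is off (within 0.15 rad of its stop on the robot's side) (value of joint isolator below 0.15 rad), for 0.1 s.
2. the spray cap is pressed down at least 6 mm of its 10 mm, with the isolator off (value of joint nozzle_cap above 0.006 m and value of joint isolator below 0.15 rad), for 0.05 s.
3. the spray cap is back up (within 2 mm), with the isolator off (value of joint nozzle_cap below 0.002 m and value of joint isolator below 0.15 rad), for 0.1 s.
4. the relay is plugged fully home in the socket and let go, with the isolator off (z of relay in the frame of socket_mouth below -0.017 m and x of relay in the frame of socket_mouth between -0.004 and 0.004 m and y of relay in the frame of socket_mouth between -0.004 and 0.004 m and angle between the z axis of relay and the z axis of socket_mouth, either way round below 0.07 rad and value of joint isolator below 0.15 rad and contact force between the fingers and relay below 0.1 N), for 0.2 s.
5. the isolator lever is back on (within 0.15 rad of its far stop) (value of joint isolator above 0.85 rad), for 0.1 s.
At the end, for the whole second after the job is handed in: The relay is at rest in the sloped socket, its shoulder within 3 mm of the face, within 4 mm of the hole's centre each way and 0.07 rad of the face's normal; the isolator lever is on (joint above 0.85 rad); the spray cap is up (within 2 mm) (z of relay in the frame of socket_mouth below -0.017 m and x of relay in the frame of socket_mouth between -0.004 and 0.004 m and y of relay in the frame of socket_mouth between -0.004 and 0.004 m and angle between the z axis of relay and the z axis of socket_mouth, either way round below 0.07 rad and value of joint isolator above 0.85 rad and value of joint nozzle_cap below 0.002 m and linear speed of relay below 0.02 m/s); the robot touches nothing.
It fails at once if another relay or loose bystander is moved by more than 30 mm (distance of any of timer, small_relay, padlock, bumper, fuse, lamp from where it was at the start of the episode above 0.03 m).
It fails at once if the relay's plug is pushed into the socket while the isolator is on (value of joint isolator above 0.5 rad and z of relay in the frame of socket_mouth between -0.013 and -0.005 m and horizontal distance between relay and socket_mouth below 0.012 m).
It also fails if it takes over 69 s, if anything falls off the work surface, if the arm or the gripper's body presses on something with over 40 N, if the wrist force passes 120 N, or if a joint passes its speed limit or range.

### The arm

A 6-joint arm with a two-finger parallel gripper is mounted at the origin on the work surface. World frame = base frame: x ahead of the robot, y to its left, z up, the work surface at z = 0. Lengths are in m, angles in degrees, forces in N, time in s.
With the tool pointing down it reaches from about 0.325 to 0.9 m from the base axis. Payload 3.5 kg.
Tool frame: the origin (TCP) lies between the finger pads; the fingertips stand 17 mm ahead of it and the grasp point (between the pads) lies 2 mm behind it; z points along the fingers, y is the line along which they close (so a half turn about z gives the same grasp; the last joint's range is limited). The gripper opens to 85 mm and grips with 20 to 120 N. Pads are 22 mm wide; open, the fingers measure 114 mm over their backs; the gripper's body (76 mm by 85 mm) begins 54 mm behind the grasp point. The pads swing forward as they close: fully open they stand 13 mm farther back than shut.
Start: joints at [70.68, 15.837, -1.513, 72.651, 0, 84.076], TCP at [0.145, 0.608, 0.248] pointing down, gripper open.
Joint ranges: [-178.77, 178.77], [-48.84, 107.48], [-61.69, 71.31], [-111.58, 123.2], [-90, 87.43], [-180, 180]. Speed limits (degrees/s): [147.25, 147.25, 180, 180, 180, 180].

### API

Orientations are given as [roll, pitch, yaw] about the fixed x, y, z axes, in that order (R = Rz(yaw) Ry(pitch) Rx(roll)).
In Python, from workcell import r gives the robot as it stands.
- The arm moves only by the tool servo_tool, never from a script. Its arguments are lists of equal length, an entry for each row: "fingers": the closure, from 0 (fully open) to 1 (shut); "dp": the shift along the tool's x, y, z each as a share of 15 cm, from -1 to 1, a list of three; "angular": the turn, a rotation vector about the tool's x, y, z each as a share of 360 degrees, from -1 to 1, a list of three. In form: {"fingers": [fingers, ...], "dp": [[x, y, z], ...], "angular": [[rx, ry, rz], ...]}. A call has 1 to 10 rows; each row is the pose to reach, as a shift and turn from the pose commanded when the call began, along the tool's axes at that moment, turning the shorter way round; what a row does not reach only later rows make up. A row lasts 1/8 s, in which the tool goes at most 62.5 mm and 10.7 degrees, less where a joint would pass 70% of its speed; a pose out of reach is approached as far as the arm can. A call with a number of a shift or a turn outside -1 to 1 is refused whole. A call with a gripper value outside its range is refused whole. The fingers move at their own pace and stop on an object; "grip_force" is the grip in N (left out, the last holds). Time passes only in rows, so rows that repeat a pose let the fingers close. It gives the time, the measured TCP pose, the force, the opening and the grip force at its end, in the units of the state.
- r.get_obs(): the state, without advancing time (a new reading comes with each control period).
- r.read_camera(name): name is "scene" or "top" or "wrist"; returns a dict with "color" (400x640x3 uint8, red, green, blue), "z_map" (400x640 float32, m along the optical axis (not along the pixel's ray), 0 where there is no reading), "K" (3x3 intrinsics, pixels), "cam_to_world" (4x4, takes a point from camera to world coordinates). Camera axes: x right, y up, looking along -z (the intrinsics and any distortion apply to the point x, -y, -z); pixel columns grow to the right and rows downward; lengths in m; the calibration is good to about 2 mm. A picture is of the moment at which its call begins.
- r.hand_in(): hands the job in; it is judged then, once.
The state is a dict: "time_s": time; "qpos": joint angles; "qvel": joint speeds; "tau": joint torques, N m; "eef_pos": TCP position; "tool_rot": TCP orientation; "ft_force": force on the tool from outside, world axes, zero at the start; "moment": the same for the moment, N m; "finger_gap": finger opening in m; "grasp_force": force on a finger pad.
Only numpy, scipy, OpenCV 4.12 (cv2) and the standard library are available. Lean on these libraries where they do the work, as an engineer would, in place of code of your own. Each camera call takes 0.05 s, during which the arm holds its last target. There are 200 camera calls.

## Working session

There is one attempt and no reset: what is moved stays moved. The work goes in short steps, Python scripts to look and compute and a tool call to move; the robot and the scene stay as the last step left them, time stands still between calls to the robot, and variables do not carry over. Pictures are saved under pics/ and viewed, at most 10 in all, crops included, and the job is handed in when it is done.

Besides the shell and the picture viewer there is one more tool, called after "Request:" in YAML: its name, and indented under it one key for each argument. servo_tool: Moves the arm, as the interface text tells. Shift numbers are shares of 15 cm and turn numbers shares of 360 degrees, none past 1 either way. Its arguments: {"type":"object","properties":{"fingers":{"type":"array"},"dp":{"type":"array"},"angular":{"type":"array"},"grip_force":{"type":"number"}},"required":["fingers","dp","angular"]}

```bash
mkdir -p pics; cat > h.py <<'E'
import numpy as np, cv2
from workcell import r
def snap(n,tag):
    d=r.read_camera(n); np.savez(f'pics/{tag}.npz',**d); cv2.imwrite(f'pics/{tag}.png',d['color'][:,:,::-1]); return d
def load(tag): return dict(np.load(f'pics/{tag}.npz'))
def cloud(d):
    z=d['z_map'];K=d['K'];v,u=np.mgrid[:z.shape[0],:z.shape[1]]
    p=np.stack([(u-K[0,2])/K[0,0]*z,-(v-K[1,2])/K[1,1]*z,-z],-1)
    T=d['cam_to_world']; P=p@T[:3,:3].T+T[:3,3]; P[z==0]=np.nan; return P
def proj(d,p):
    T=np.linalg.inv(d['cam_to_world']);q=T[:3,:3]@np.array(p)+T[:3,3];K=d['K']
    return K[0,0]*q[0]/-q[2]+K[0,2], K[1,1]*(-q[1])/-q[2]+K[1,2]
E
python3 - <<'E'
from h import *
for n in ['scene','top','wrist']:
    d=snap(n,n+'0'); print(n,d['K'].round(1).tolist(),d['cam_to_world'].round(3).tolist(),{k:v for k,v in d.items() if k not in('color','z_map','K','cam_to_world')})
a=[cv2.imread(f'pics/{n}0.png') for n in ['scene','top']]
cv2.imwrite('pics/a.png',cv2.resize(np.vstack(a),(480*1,600)))
print(r.get_obs())
E
```

```text
scene [[442.0, 0.0, 316.2], [0.0, 442.0, 196.3], [0.0, 0.0, 1.0]] [[-0.086, -0.56, 0.824, 1.636], [0.996, -0.063, 0.061, 0.103], [0.017, 0.826, 0.564, 0.887], [0.0, 0.0, 0.0, 1.0]] {}
top [[416.0, 0.0, 313.9], [0.0, 416.0, 197.0], [0.0, 0.0, 1.0]] [[-0.011, 0.997, -0.079, 0.482], [-1.0, -0.009, 0.026, 0.037], [0.025, 0.079, 0.997, 1.306], [0.0, 0.0, 0.0, 1.0]] {}
wrist [[318.0, 0.0, 321.1], [0.0, 318.0, 197.3], [0.0, 0.0, 1.0]] [[0.231, -0.939, -0.253, 0.081], [0.973, 0.223, 0.062, 0.622], [-0.002, -0.26, 0.965, 0.373], [0.0, 0.0, 0.0, 1.0]] {}
{'time_s': 0.15, 'qpos': array([ 7.06817933e+01,  1.58723287e+01, -1.57889363e+00,  7.26507456e+01,
       -2.00349982e-04,  8.40785435e+01]), 'qvel': array([-0.09322629, -0.13512147,  0.2358053 ,  0.00179981,  0.06073707,
        0.040183  ]), 'tau': array([ 9.03653035e-04, -4.46056473e+01,  2.95639515e+01,  1.04358510e-02,
       -1.24030912e-04, -4.28476284e-06]), 'eef_pos': array([0.1445963 , 0.60745252, 0.24737971]), 'tool_rot': array([-1.79898556e+02, -1.03202330e-02,  1.66603241e+02]), 'ft_force': array([ 0.01102584,  0.56765171, -0.0400125 ]), 'moment': array([ 0.03776181,  0.00603974, -0.00751816]), 'grasp_force': 0.0, 'finger_gap': 0.08528202929633193}
```

View pics/scene0.png

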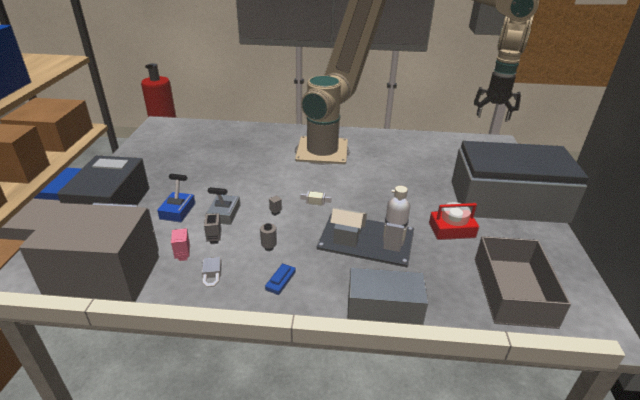

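View pics/top0.png

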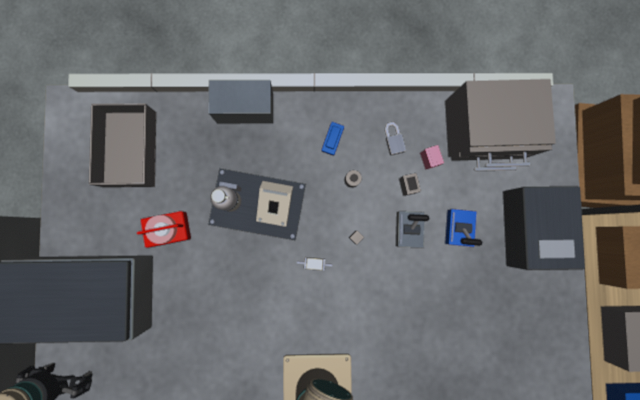

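The candidate relays in the top view are the grey block (411,184), the pink look-alike (432,156), the small relay (356,237) and the round timer (353,178). I choose the grey block at (411,184). The isolators are grey (410,230) and blue (462,228, a look-alike), so I choose the grey one. The socket block is at (273,205) and the canister cap at (222,195). Next is a close crop with measurements.

```bash
python3 - <<'E'
from h import *
t=load('top0');s=load('scene0')
A=cv2.resize(t['color'][165:250,200:310,::-1],None,fx=3.6,fy=3.6,interpolation=cv2.INTER_CUBIC)
B=cv2.resize(t['color'][165:250,345:455,::-1],None,fx=3.6,fy=3.6,interpolation=cv2.INTER_CUBIC)
C=cv2.resize(s['color'][170:260,310:420,::-1],(396,290),interpolation=cv2.INTER_CUBIC)
D=cv2.resize(s['color'][170:260,150:260,::-1],(396,290),interpolation=cv2.INTER_CUBIC)
w=min(A.shape[1],396)
cv2.imwrite('pics/crop1.png',np.vstack([np.hstack([A[:,:w],B[:,:w]]),np.hstack([C,D])]))
for n,d in(('top',t),('scene',s)):
    P=cloud(d)
    np.set_printoptions(precision=3,suppress=True)
    # table check
    print(n,'table z',np.nanmedian(P[...,2][(abs(P[...,0]-.45)<.05)&(abs(P[...,1]+.0)<.05)]))
P=np.concatenate([cloud(t).reshape(-1,3),cloud(s).reshape(-1,3)]);src=np.r_[np.zeros(256000),np.ones(256000)]
def rep(name,c,rad,zl,zh):
    for k in(0,1):
        m=(src==k)&(np.hypot(P[:,0]-c[0],P[:,1]-c[1])<rad)&(P[:,2]>zl)&(P[:,2]<zh)
        q=P[m]
        if len(q)<3: print(name,k,len(q));continue
        rc=cv2.minAreaRect(q[:,:2].astype(np.float32)*1000)
        print(name,k,len(q),'mean',q.mean(0),'zmed',np.median(q[:,2]),'rect',rc)
Pt=cloud(t)
for nm,(u,v) in dict(relay=(411,184),isol=(410,230),grip=(419,217),cap=(222,195),sock=(273,205),pink=(432,156),timer=(353,178),small=(356,237),fuse=(315,264)).items(): print(nm,Pt[v,u])
R=Pt[184,411];rep('relaytop',R,.05,.07,.095)
G=Pt[217,419];rep('grip',G,.05,.095,.14)
I=Pt[230,410];rep('ibase',I,.09,.03,.047)
Cc=Pt[195,222];rep('cap',Cc,.05,.19,.22)
rep('plate',Pt[205,255],.25,.008,.016)
# plane fit of face
S=Pt[205,273]
for k in(0,1):
    m=(src==k)&(np.hypot(P[:,0]-S[0],P[:,1]-S[1])<.07)&(P[:,2]>.06)&(P[:,2]<.14);q=P[m];best=0
    rng=np.random.default_rng(0)
    for _ in range(400):
        a=q[rng.choice(len(q),3)];n=np.cross(a[1]-a[0],a[2]-a[0]);l=np.linalg.norm(n)
        if l<1e-6: continue
        n/=l; i=abs((q-a[0])@n)<.003
        if i.sum()>best and abs(n[2])>.5: best=i.sum();bi=i
    f=q[bi];c=f.mean(0);n=np.linalg.svd(f-c)[2][2];n*=np.sign(n[2])
    print('face',k,best,len(q),c,n,'tilt',np.degrees(np.arccos(n[2])),'az',np.degrees(np.arctan2(n[1],n[0])))
E
```

```text
top table z 0.0002752707152341438
scene table z -0.0009513805044413792
relay [ 0.616 -0.284  0.081]
isol [ 0.479 -0.285  0.052]
grip [ 0.516 -0.293  0.126]
cap [0.577 0.252 0.202]
sock [0.558 0.127 0.069]
pink [ 0.7   -0.35   0.082]
timer [ 0.634 -0.111  0.086]
small [ 0.46  -0.12   0.057]
fuse [0.379 0.003 0.033]
relaytop 0 286 mean [ 0.619 -0.283  0.082] zmed 0.08269473868259947 rect ((619.3305053710938, -284.7252502441406), (57.81937026977539, 43.614013671875), 11.633639335632324)
relaytop 1 216 mean [ 0.622 -0.283  0.081] zmed 0.08285468796748718 rect ((613.01953125, -284.8464050292969), (67.6949691772461, 42.148983001708984), 11.728973388671875)
grip 0 149 mean [ 0.516 -0.29   0.121] zmed 0.12215757165167407 rect ((514.3206787109375, -291.079833984375), (60.99208450317383, 24.23869514465332), 85.39836120605469)
grip 1 120 mean [ 0.518 -0.289  0.119] zmed 0.1202475172672881 rect ((516.8549194335938, -289.91436767578125), (19.026979446411133, 59.5767707824707), 0.2614418566226959)
ibase 0 693 mean [ 0.476 -0.285  0.04 ] zmed 0.04023383983386508 rect ((483.5532531738281, -289.70294
[... 408 characters left out ...]
127 mean [0.58  0.262 0.201] zmed 0.20315317468294514 rect ((574.466064453125, 263.5974426269531), (36.28664016723633, 33.89396667480469), 38.5799674987793)
plate 0 2781 mean [0.561 0.185 0.012] zmed 0.012307975692868345 rect ((531.78466796875, 182.91595458984375), (422.40972900390625, 423.7904052734375), 71.0440902709961)
plate 1 1998 mean [0.588 0.19  0.013] zmed 0.01282922482205362 rect ((536.9827880859375, 203.75714111328125), (452.8672180175781, 251.12747192382812), 77.50523376464844)
face 0 767 1250 [0.552 0.126 0.096] [-0.57   0.1    0.815] tilt 35.38726598522265 az 170.0331119912523
face 1 344 698 [0.603 0.117 0.114] [ 0.817 -0.161  0.553] tilt 56.40298222583215 az -11.16835555424218
```

View pics/crop1.png

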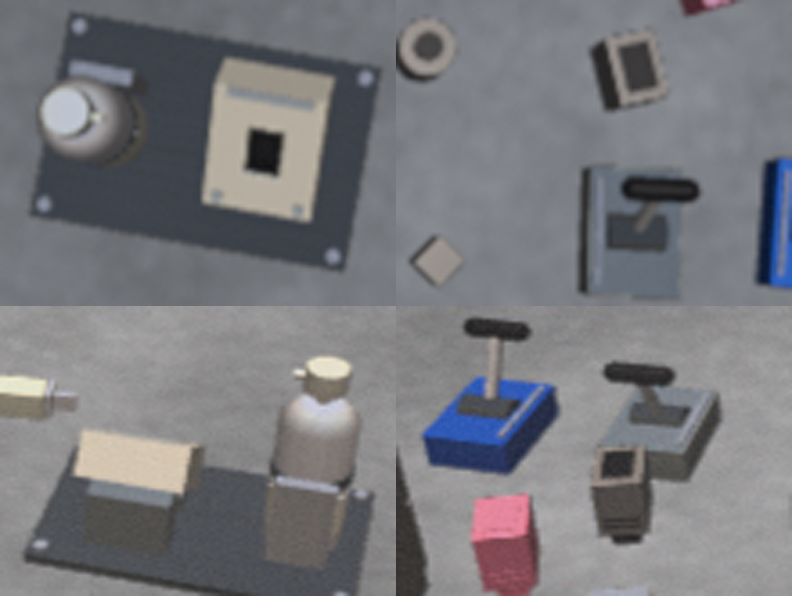

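The crop confirms the choices:
- **Relay:** the grey one, at crop (632,68).
- **Isolator:** the grey one, with its grip at crop (660,190).
- **Socket hole:** at crop (264,151), which is top view (273.3,206.9).
- **Cap:** at crop (68,108).

The heights agree with the text. Moving toward the isolator now.

Request:
servo_tool:
  fingers: [0.3,0.3,0.3,0.3,0.3,0.3,0.3,0.3]
  dp:
    - [-0.632,-0.878,0]
    - [-0.632,-0.878,0]
    - [-0.632,-0.878,0]
    - [-0.632,-0.878,0]
    - [-0.632,-0.878,0]
    - [-0.632,-0.878,0]
    - [-0.632,-0.878,0]
    - [-0.632,-0.878,0]
  angular:
    - [0,0,0.2225]
    - [0,0,0.2225]
    - [0,0,0.2225]
    - [0,0,0.2225]
    - [0,0,0.2225]
    - [0,0,0.2225]
    - [0,0,0.2225]
    - [0,0,0.2225]
  grip_force: 25

```text
time_s: 1.15
eef_pos: [0.2064, 0.4576, 0.248]
tool_rot: [-180.0, 0.0, 86.3]
ft_force: [-0.2, -0.2, 0.1]
finger_gap: 0.0597
grasp_force: 0.0
```

Request:
servo_tool:
  fingers: [0.3,0.3,0.3]
  dp:
    - [-0.973,0.471,0]
    - [-0.973,0.471,0]
    - [-0.973,0.471,0]
  angular:
    - [0,0,0]
    - [0,0,0]
    - [0,0,0]

```text
time_s: 1.52
eef_pos: [0.2681, 0.3057, 0.2479]
tool_rot: [-180.0, 0.1, 86.5]
ft_force: [0.4, -0.4, -0.1]
finger_gap: 0.0593
grasp_force: 0.0
```

Request:
servo_tool:
  fingers: [0.3,0.3,0.3]
  dp:
    - [-0.973,0.471,0]
    - [-0.973,0.471,0]
    - [-0.973,0.471,0]
  angular:
    - [0,0,0]
    - [0,0,0]
    - [0,0,0]

```text
time_s: 1.9
eef_pos: [0.33, 0.1557, 0.2482]
tool_rot: [180.0, 0.0, 86.4]
ft_force: [0.7, 0.7, 0.4]
finger_gap: 0.06
grasp_force: 0.0
```

Request:
servo_tool:
  fingers: [0.3,0.3,0.3]
  dp:
    - [-0.973,0.471,0]
    - [-0.973,0.471,0]
    - [-0.973,0.471,0]
  angular:
    - [0,0,0]
    - [0,0,0]
    - [0,0,0]

```text
time_s: 2.28
eef_pos: [0.3919, 0.0055, 0.2483]
tool_rot: [180.0, 0.0, 86.3]
ft_force: [0.5, 1.4, -0.3]
finger_gap: 0.0599
grasp_force: 0.0
```

Request:
servo_tool:
  fingers: [0.3,0.3,0.3]
  dp:
    - [-0.973,0.471,0]
    - [-0.973,0.471,0]
    - [-0.973,0.471,0]
  angular:
    - [0,0,0]
    - [0,0,0]
    - [0,0,0]

```text
time_s: 2.65
eef_pos: [0.4537, -0.1448, 0.2481]
tool_rot: [180.0, 0.0, 86.4]
ft_force: [0.3, 1.2, -0.3]
finger_gap: 0.0597
grasp_force: 0.0
```

Request:
servo_tool:
  fingers: [0.3,0.3,0.3,0.3,0.3]
  dp:
    - [-0.973,0.471,0]
    - [-0.973,0.471,0]
    - [-0.973,0.471,0]
    - [-0.973,0.471,0]
    - [-0.973,0.471,0]
  angular:
    - [0,0,0]
    - [0,0,0]
    - [0,0,0]
    - [0,0,0]
    - [0,0,0]

```text
time_s: 3.28
eef_pos: [0.514, -0.2914, 0.2477]
tool_rot: [-179.9, -0.1, 86.5]
ft_force: [0.0, 0.0, -0.6]
finger_gap: 0.0599
grasp_force: 0.0
```

```bash
cat >> h.py <<'E'
np.set_printoptions(precision=4,suppress=True)
def rect(P,c,rad,zl,zh):
    q=P.reshape(-1,3);q=q[(np.hypot(q[:,0]-c[0],q[:,1]-c[1])<rad)&(q[:,2]>zl)&(q[:,2]<zh)]
    if len(q)<5: return None
    rc=cv2.minAreaRect(q[:,:2].astype(np.float32)*1000)
    return len(q),q.mean(0),np.median(q[:,2]),rc
E
python3 - <<'E'
from h import *
d=snap('wrist','w1');P=cloud(d)
print('grip',rect(P,(.515,-.29),.045,.10,.14))
print('base',rect(P,(.483,-.29),.09,.034,.046))
print('relay',rect(P,(.619,-.284),.05,.07,.095))
E
```

```text
grip (1649, array([ 0.5143, -0.2915,  0.1217]), np.float64(0.12254400073586563), ((512.910888671875, -293.4532775878906), (62.09102249145508, 22.54690933227539), 87.05387115478516))
base (4915, array([ 0.4722, -0.286 ,  0.0406]), np.float64(0.04039846044196849), ((480.344970703125, -292.5654602050781), (80.24347686767578, 110.1313705444336), 86.86678314208984))
relay (2945, array([ 0.615 , -0.2857,  0.0823]), np.float64(0.08271201284743496), ((616.3742065429688, -287.2357482910156), (58.31312561035156, 42.549373626708984), 12.128580093383789))
```

View pics/w1.png

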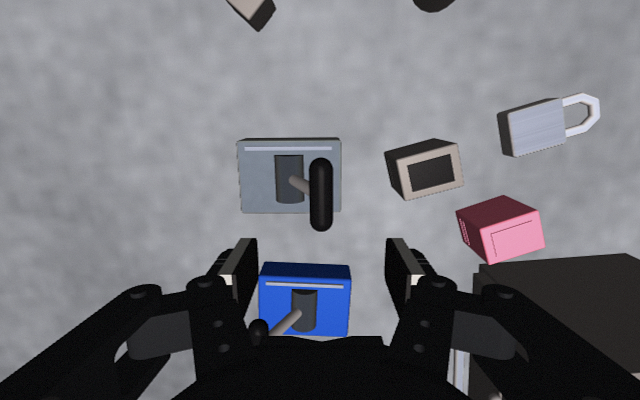

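The picture shows the grip at (320,195), midway between the fingers (245 and 395), and the relay at (425,170). Next I descend and grip the bar.

Request:
servo_tool:
  fingers: [0.3,0.3,0.3,0.3,0.9,0.9,0.9,0.9,0.9]
  dp:
    - [0,0,0.4]
    - [0,0,0.75]
    - [0,0,0.905]
    - [0,0,0.905]
    - [0,0,0.905]
    - [0,0,0.905]
    - [0,0,0.905]
    - [0,0,0.905]
    - [0,0,0.905]
  angular:
    - [0,0,0]
    - [0,0,0]
    - [0,0,0]
    - [0,0,0]
    - [0,0,0]
    - [0,0,0]
    - [0,0,0]
    - [0,0,0]
    - [0,0,0]
  grip_force: 20

```text
time_s: 4.45
eef_pos: [0.5157, -0.2926, 0.1146]
tool_rot: [179.8, 0.1, 86.5]
ft_force: [-1.1, 1.6, 6.7]
finger_gap: 0.0212
grasp_force: 18.2
```

Request:
servo_tool:
  fingers: [0.9,0.9,0.9,0.9,0.9,0.9,0.9,0.9]
  dp:
    - [0,-0.08,-0.035]
    - [0,-0.16,-0.045]
    - [0,-0.24,-0.05]
    - [0,-0.32,-0.04]
    - [0,-0.4,-0.025]
    - [0,-0.46,-0.005]
    - [0,-0.5,0]
    - [0,-0.5,0]
  angular:
    - [0,0,0]
    - [0,0,0]
    - [0,0,0]
    - [0,0,0]
    - [0,0,0]
    - [0,0,0]
    - [0,0,0]
    - [0,0,0]

```text
time_s: 5.45
eef_pos: [0.4454, -0.2894, 0.1155]
tool_rot: [179.2, 0.1, 86.5]
ft_force: [10.6, 0.7, 5.6]
finger_gap: 0.0191
grasp_force: 42.1
```

Request:
servo_tool:
  fingers: [0.35,0.35,0.35,0.35,0.35,0.35,0.35,0.35]
  dp:
    - [0,0.02,0]
    - [0,0.02,0]
    - [0,0.02,0]
    - [0,0.02,-0.2]
    - [0,0.02,-0.5]
    - [0,0.02,-0.95]
    - [0,0.02,-0.95]
    - [0,0.02,-0.95]
  angular:
    - [0,0,0]
    - [0,0,0]
    - [0,0,0]
    - [0,0,0]
    - [0,0,0]
    - [0,0,0]
    - [0,0,0]
    - [0,0,0]

```text
time_s: 6.45
eef_pos: [0.4424, -0.2876, 0.2549]
tool_rot: [-180.0, 0.0, 86.5]
ft_force: [-0.5, 1.5, -0.6]
finger_gap: 0.0559
grasp_force: 0.0
```

```bash
python3 - <<'E'
from h import *
d=snap('wrist','w2');P=cloud(d)
print('grip',rect(P,(.444,-.29),.045,.09,.14))
print('relay',rect(P,(.617,-.286),.05,.07,.095))
d=snap('top','t2');P=cloud(d)
# console refine: hole center via dark pixels near face
P=cloud(load('top0'))
g=load('top0')['color'].mean(2); m=(g<45); m[:, :262]=0;m[:,284:]=0;m[:198]=0;m[216:]=0
print('hole px',m.sum(),np.argwhere(m).mean(0)[::-1])
print('cap',rect(P,(.577,.258),.05,.196,.215))
E
```

```text
grip (1614, array([ 0.4458, -0.2881,  0.1203]), np.float64(0.12188388950867318), ((448.7065124511719, -290.4500427246094), (63.25088119506836, 26.99807357788086), 87.22766876220703))
relay (2963, array([ 0.6136, -0.2856,  0.082 ]), np.float64(0.08266581979689086), ((616.1151123046875, -287.1899108886719), (58.3801155090332, 42.46769332885742), 12.39254093170166))
hole px 80 [272.9625 206.875 ]
cap (151, array([0.5766, 0.2624, 0.2041]), np.float64(0.20459388125012734), ((576.6755981445312, 263.62615966796875), (34.14827346801758, 34.75138473510742), 30.757850646972656))
```

Request:
servo_tool:
  fingers: [1,1,1]
  dp:
    - [0.928,0.166,0]
    - [0.928,0.166,0]
    - [0.928,0.166,0]
  angular:
    - [0,0,0]
    - [0,0,0]
    - [0,0,0]

```text
time_s: 6.92
eef_pos: [0.4748, -0.147, 0.2528]
tool_rot: [-179.7, -0.1, 86.7]
ft_force: [-0.5, 0.1, -0.7]
finger_gap: 0.0011
grasp_force: 0.0
```

Request:
servo_tool:
  fingers: [1,1,1]
  dp:
    - [0.928,0.166,0]
    - [0.928,0.166,0]
    - [0.928,0.166,0]
  angular:
    - [0,0,0]
    - [0,0,0]
    - [0,0,0]

```text
time_s: 7.3
eef_pos: [0.5089, -0.0105, 0.2535]
tool_rot: [-179.8, -0.0, 86.7]
ft_force: [-0.4, -1.1, 0.2]
finger_gap: -0.0001
grasp_force: 0.0
```

Request:
servo_tool:
  fingers: [1,1,1]
  dp:
    - [0.928,0.166,0]
    - [0.928,0.166,0]
    - [0.928,0.166,0]
  angular:
    - [0,0,0]
    - [0,0,0]
    - [0,0,0]

```text
time_s: 7.68
eef_pos: [0.5429, 0.1263, 0.2537]
tool_rot: [-179.9, 0.0, 86.6]
ft_force: [0.3, -0.8, 1.0]
finger_gap: 0.0003
grasp_force: 0.0
```

Request:
servo_tool:
  fingers: [1,1,1,1,1]
  dp:
    - [0.928,0.166,0]
    - [0.928,0.166,0]
    - [0.928,0.166,0]
    - [0.928,0.166,0.07]
    - [0.928,0.166,0.07]
  angular:
    - [0,0,0]
    - [0,0,0]
    - [0,0,0]
    - [0,0,0]
    - [0,0,0]

```text
time_s: 8.3
eef_pos: [0.5749, 0.2597, 0.2425]
tool_rot: [-179.8, 0.1, 86.4]
ft_force: [0.4, -0.2, 0.8]
finger_gap: -0.0
grasp_force: 0.0
```

```bash
python3 - <<'E'
from h import *
print(r.get_obs()['eef_pos'])
d=snap('wrist','w3');P=cloud(d)
print('cap',rect(P,(.577,.262),.03,.196,.215))
# hole/face from the wrist
S=(.555,.126)
q=P.reshape(-1,3);m=(np.hypot(q[:,0]-S[0],q[:,1]-S[1])<.07)&(q[:,2]>.05)&(q[:,2]<.14);print(m.sum())
n=np.array([-.57,.1,.815]);m&=abs((q-[.552,.126,.096])@n/np.linalg.norm(n))<.004
f=q[m];c=f.mean(0);print(m.sum(),c);nn=np.linalg.svd(f-c,full_matrices=False)[2][2];nn*=np.sign(nn[2]);print(nn,np.degrees(np.arccos(nn[2])),np.degrees(np.arctan2(nn[1],nn[0])),f.min(0),f.max(0))
E
```

```text
[0.5749 0.2597 0.2425]
cap (2324, array([0.5747, 0.2679, 0.2038]), np.float64(0.20411778680600134), ((574.4982299804688, 266.8043212890625), (26.890275955200195, 35.290218353271484), 88.1375732421875))
759
475 [0.5315 0.1549 0.0794]
[-0.553   0.1196  0.8245] 34.45968757968615 167.79272452582816 [0.5063 0.107  0.0597] [0.5717 0.1776 0.1125]
```

View pics/w3.png

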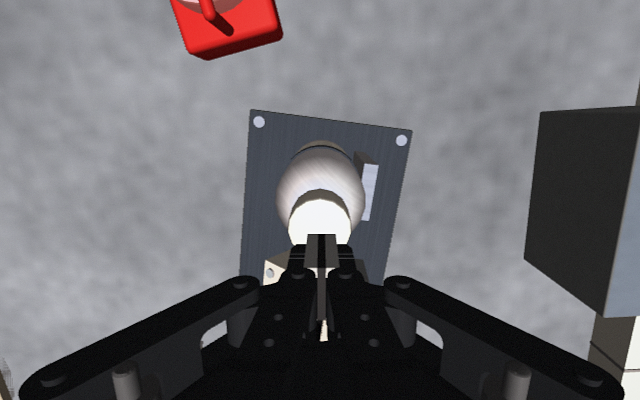

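The picture shows the closed tips just over the white cap at (320,225), centred. Pressing now.

Request:
servo_tool:
  fingers: [1,1,1,1,1]
  dp:
    - [0,0,0.12]
    - [0,0,0.17]
    - [0,0,0.21]
    - [0,0,0.226]
    - [0,0,0.226]
  angular:
    - [0,0,0]
    - [0,0,0]
    - [0,0,0]
    - [0,0,0]
    - [0,0,0]

```text
time_s: 8.98
eef_pos: [0.5758, 0.2613, 0.2115]
tool_rot: [-180.0, 0.1, 86.5]
ft_force: [-2.4, -3.6, 6.4]
finger_gap: 0.0001
grasp_force: 3.0
```

Request:
servo_tool:
  fingers: [1,1,1]
  dp:
    - [0,0,-0.35]
    - [0,0,-0.35]
    - [0,0,-0.35]
  angular:
    - [0,0,0]
    - [0,0,0]
    - [0,0,0]

```text
time_s: 9.35
eef_pos: [0.5762, 0.2624, 0.2632]
tool_rot: [180.0, -0.0, 86.5]
ft_force: [-0.1, -0.3, -0.2]
finger_gap: -0.0002
grasp_force: 0.0
```

Request:
servo_tool:
  fingers: [1,1,1,1,1,1,1,1,1,1]
  dp:
    - [-0.2,-0.05,-0.2]
    - [-0.4,-0.1,-0.2]
    - [-0.6,-0.2,-0.2]
    - [-0.93,-0.25,-0.2]
    - [-0.93,-0.25,-0.2]
    - [-0.93,-0.25,-0.2]
    - [-0.93,-0.25,-0.2]
    - [-0.93,-0.25,-0.2]
    - [-0.93,-0.25,-0.2]
    - [-0.93,-0.25,-0.2]
  angular:
    - [0,0,-0.232]
    - [0,0,-0.232]
    - [0,0,-0.232]
    - [0,0,-0.232]
    - [0,0,-0.232]
    - [0,0,-0.232]
    - [0,0,-0.232]
    - [0,0,-0.232]
    - [0,0,-0.232]
    - [0,0,-0.232]

```text
time_s: 10.6
eef_pos: [0.5297, 0.1252, 0.2922]
tool_rot: [-180.0, -0.1, 169.9]
ft_force: [-0.1, 0.5, -0.4]
finger_gap: -0.0003
grasp_force: 0.0
```

```bash
python3 - <<'E'
from h import *
o=r.get_obs();print(o['eef_pos'],o['tool_rot'])
d=snap('wrist','w4');P=cloud(d);t=snap('top','t4')
print('cap z',rect(cloud(t),(.576,.262),.05,.19,.215))
n0=np.array([-.57,.1,.815]);q=P.reshape(-1,3)
m=(np.hypot(q[:,0]-.55,q[:,1]-.125)<.07)&(abs((q-[.552,.126,.096])@n0/np.linalg.norm(n0))<.005)
f=q[m];c=np.median(f,0);n=np.linalg.svd(f-f.mean(0),full_matrices=False)[2][2];n*=np.sign(n[2])
print(m.sum(),f.mean(0),n,np.degrees(np.arccos(n[2])),np.degrees(np.arctan2(n[1],n[0])))
u,v=proj(d,(.55,.125,.095));u,v=int(u),int(v);print(u,v)
cv2.imwrite('pics/c4.png',cv2.resize(d['color'][v-80:v+80,u-100:u+100,::-1],None,fx=3.5,fy=3.5,interpolation=cv2.INTER_CUBIC))
E
```

```text
[0.5297 0.1252 0.2922] [-179.9813   -0.0922  169.9139]
cap z None
7224 [0.548  0.1256 0.0952] [-0.5651  0.1068  0.8181] 35.10534395050384 169.2929267278257
324 195
```

View pics/c4.png

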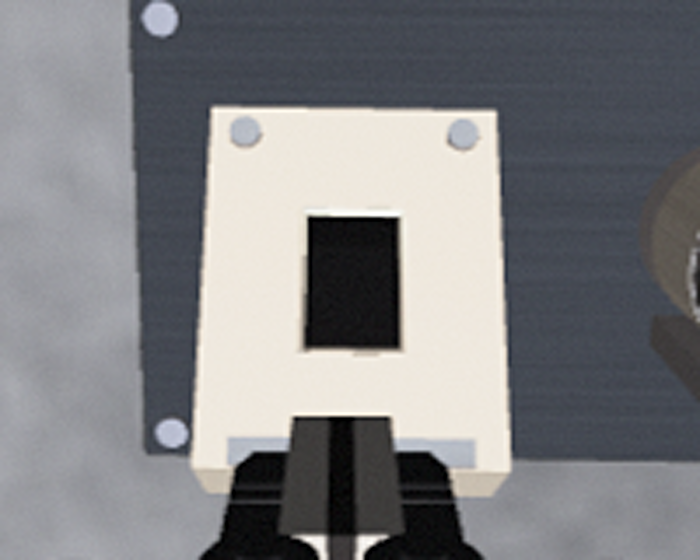

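The crop shows the hole's corners at about (306,212), (402,211), (403,350) and (303,350). The face corners are at (211,108), (497,109), (510,470) and (193,466).

```bash
python3 - <<'E'
from h import *
from scipy.spatial.transform import Rotation as Ro
def onplane(d,u,v,c,n):
    K=d['K'];T=d['cam_to_world'];w=T[:3,:3]@np.array([(u-K[0,2])/K[0,0],-(v-K[1,2])/K[1,1],-1]);o=T[:3,3]
    return o+w*((c-o)@n)/(w@n)
def run(d,pts,c,yaw,lab):
    x=np.array([np.cos(np.radians(35))*np.cos(yaw),np.cos(np.radians(35))*np.sin(yaw),np.sin(np.radians(35))]);y=np.array([-np.sin(yaw),np.cos(yaw),0]);n=np.cross(x,y)
    Q=np.array([onplane(d,u,v,c,n) for u,v in pts]);m=Q.mean(0)
    print(lab,'centre',m,'lens',[round(float(np.linalg.norm(Q[i]-Q[(i+1)%len(Q)]))*1e3,1) for i in range(len(Q))])
    if len(Q)>3: print('  y-edge yaw',[round(float(np.degrees(np.arctan2(-e[0],e[1]))),2) for e in (Q[1]-Q[0],Q[2]-Q[3])], 'x-edge local y drift',[round(float((e@y)/np.linalg.norm(e)*57.3),2) for e in(Q[3]-Q[0],Q[2]-Q[1])])
d=load('w4');f=lambda L:[(224+a/3.5-.35,115+b/3.5-.35) for a,b in L]
c=np.array([.548,.1256,.0952]);
for yw in(-10.,-10.7):
  run(d,f([(306,212),(402,211),(403,350),(303,350)]),c,np.radians(yw),'hole')
  run(d,f([(211,108),(497,109),(510,470),(193,466)]),c,np.radians(yw),'face')
t=load('top0');run(t,[(272.96+0,206.9)],np.array([.552,.126,.096]),np.radians(-10),'top hole')
E
```

```text
hole centre [0.5483 0.1251 0.0954] lens [29.4, 44.4, 29.3, 44.1]
  y-edge yaw [-9.52, -10.05] x-edge local y drift [-0.57, -0.74]
face centre [0.5478 0.1249 0.0952] lens [90.7, 115.1, 89.4, 114.3]
  y-edge yaw [-10.24, -10.64] x-edge local y drift [-0.3, -0.96]
hole centre [0.5483 0.1251 0.0955] lens [29.4, 44.4, 29.3, 44.1]
  y-edge yaw [-9.6, -10.18] x-edge local y drift [0.0, -0.17]
face centre [0.5479 0.125  0.0952] lens [90.7, 115.2, 89.4, 114.2]
  y-edge yaw [-10.29, -10.81] x-edge local y drift [0.27, -0.39]
top hole centre [0.5504 0.125  0.095 ] lens [0.0]
```

Request:
servo_tool:
  fingers: [0,0,0]
  dp:
    - [-0.311,-0.8815,0]
    - [-0.311,-0.8815,0]
    - [-0.311,-0.8815,0]
  angular:
    - [0,0,0]
    - [0,0,0]
    - [0,0,0]

```text
time_s: 11.08
eef_pos: [0.5537, -0.016, 0.2931]
tool_rot: [-180.0, 0.0, 169.8]
ft_force: [-0.1, 1.0, -0.3]
finger_gap: 0.0542
grasp_force: 0.0
```

Request:
servo_tool:
  fingers: [0,0,0]
  dp:
    - [-0.311,-0.8815,0]
    - [-0.311,-0.8815,0]
    - [-0.311,-0.8815,0]
  angular:
    - [0,0,0]
    - [0,0,0]
    - [0,0,0]

```text
time_s: 11.45
eef_pos: [0.5767, -0.154, 0.2929]
tool_rot: [-180.0, 0.0, 169.8]
ft_force: [-0.1, 0.8, -0.3]
finger_gap: 0.0855
grasp_force: 0.0
```

Request:
servo_tool:
  fingers: [0,0,0,0,0,0]
  dp:
    - [-0.311,-0.8815,0]
    - [-0.311,-0.8815,0]
    - [-0.311,-0.8815,0]
    - [-0.311,-0.8815,0]
    - [-0.311,-0.8815,0]
    - [-0.311,-0.8815,0]
  angular:
    - [0,0,-0.062]
    - [0,0,-0.062]
    - [0,0,-0.062]
    - [0,0,-0.062]
    - [0,0,-0.062]
    - [0,0,-0.062]

```text
time_s: 12.2
eef_pos: [0.5993, -0.2879, 0.2935]
tool_rot: [180.0, 0.0, -167.6]
ft_force: [-0.5, -0.3, -0.1]
finger_gap: 0.0849
grasp_force: 0.0
```

```bash
python3 - <<'E'
from h import *
o=r.get_obs();print(o['eef_pos'],o['tool_rot'])
d=snap('wrist','w5');P=cloud(d);t=snap('top','t5')
print('relay',rect(P,(.617,-.286),.05,.074,.095))
print('relay tight',rect(P,(.617,-.286),.05,.079,.088))
Pt=cloud(t);print('cap',rect(Pt,(.576,.262),.05,.19,.215));print('grip',rect(Pt,(.444,-.29),.045,.09,.14))
u,v=proj(d,(.617,-.286,.082));u,v=int(u),int(v);print(u,v)
cv2.imwrite('pics/c5.png',cv2.resize(d['color'][v-75:v+75,u-100:u+100,::-1],None,fx=4,fy=4,interpolation=cv2.INTER_CUBIC))
E
```

```text
[ 0.5993 -0.2879  0.2935] [ 179.979     0.0045 -167.5626]
relay (1974, array([ 0.6149, -0.2868,  0.0828]), np.float64(0.08284014397127312), ((615.933349609375, -286.6922912597656), (57.67833709716797, 41.9336051940918), 12.1559476852417))
relay tight (1967, array([ 0.615 , -0.2868,  0.0828]), np.float64(0.08284589606122345), ((615.9059448242188, -286.57073974609375), (57.61982727050781, 41.938804626464844), 12.440936088562012))
cap (164, array([0.5761, 0.2613, 0.2028]), np.float64(0.20344858362475626), ((575.1782836914062, 261.70556640625), (37.4622802734375, 34.8565673828125), 43.88311004638672))
grip (127, array([ 0.4494, -0.2815,  0.1193]), np.float64(0.12103750964902638), ((451.77801513671875, -283.3919982910156), (54.55442810058594, 25.342750549316406), 89.7711181640625))
319 190
```

View pics/c5.png

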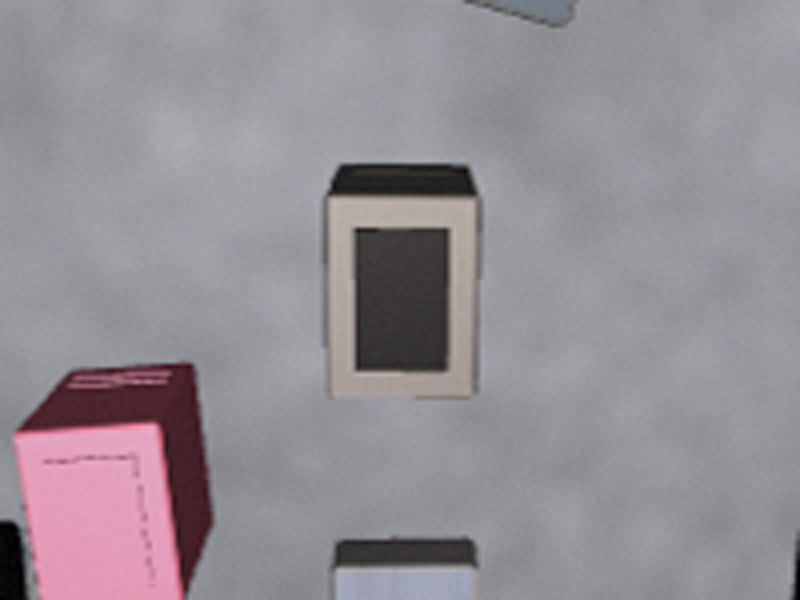

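The relay top's corners are at crop (329,196), (478,196), (475,397) and (330,397). It is square to the tool and the choice is confirmed. The lever is off and the cap is up. Descending.

Request:
servo_tool:
  fingers: [0,0,0,0,0]
  dp:
    - [-0.11,-0.016,0.3]
    - [-0.11,-0.016,0.6]
    - [-0.11,-0.016,0.933]
    - [-0.11,-0.016,0.933]
    - [-0.11,-0.016,0.933]
  angular:
    - [0,0,0]
    - [0,0,0]
    - [0,0,0]
    - [0,0,0]
    - [0,0,0]

```text
time_s: 12.92
eef_pos: [0.6169, -0.2888, 0.1552]
tool_rot: [-179.9, 0.1, -167.6]
ft_force: [0.4, -0.5, 0.7]
finger_gap: 0.0853
grasp_force: 0.0
```

Request:
servo_tool:
  fingers: [0,0,0,0,0]
  dp:
    - [0,0,0.25]
    - [0,0,0.5]
    - [0,0,0.657]
    - [0,0,0.657]
    - [0,0,0.657]
  angular:
    - [0,0,0]
    - [0,0,0]
    - [0,0,0]
    - [0,0,0]
    - [0,0,0]

```text
time_s: 13.55
eef_pos: [0.6181, -0.2899, 0.0579]
tool_rot: [-179.8, 0.2, -167.7]
ft_force: [0.2, -0.5, -0.1]
finger_gap: 0.0853
grasp_force: 0.0
```

Request:
servo_tool:
  fingers: [0.7,0.7,0.7,0.7,0.7,0.7,0.7]
  dp:
    - [0,0,0]
    - [0,0,0]
    - [0,0,0]
    - [0,0,0]
    - [0,0,0]
    - [0,0,0]
    - [0,0,0]
  angular:
    - [0,0,0]
    - [0,0,0]
    - [0,0,0]
    - [0,0,0]
    - [0,0,0]
    - [0,0,0]
    - [0,0,0]
  grip_force: 50

```text
time_s: 14.42
eef_pos: [0.6165, -0.2888, 0.0557]
tool_rot: [-180.0, 0.1, -167.6]
ft_force: [-1.0, 1.5, 6.0]
finger_gap: 0.0411
grasp_force: 52.7
```

Request:
servo_tool:
  fingers: [0.7,0.7,0.7,0.7,0.7,0.7]
  dp:
    - [0,0,-0.2]
    - [0,0,-0.5]
    - [0,0,-0.8]
    - [0,0,-1]
    - [0,0,-1]
    - [0,0,-1]
  angular:
    - [0,0,0]
    - [0,0,0]
    - [0,0,0]
    - [0,0,0]
    - [0,0,0]
    - [0,0,0]

```text
time_s: 15.18
eef_pos: [0.6148, -0.2881, 0.2024]
tool_rot: [179.9, -0.1, -167.7]
ft_force: [-0.3, -0.6, -2.4]
finger_gap: 0.0419
grasp_force: 52.2
```

```bash
cat >> h.py <<'E'
from scipy.spatial.transform import Rotation as Ro
M=np.array([.5485,.125,.095]);yw=np.radians(-10.4);c35,s35=np.cos(np.radians(35)),np.sin(np.radians(35))
sx=np.array([c35*np.cos(yw),c35*np.sin(yw),s35]);sy=np.array([-np.sin(yw),np.cos(yw),0]);sz=np.cross(sx,sy)
RT=np.c_[-sx,sy,-sz]
def cur():
    o=r.get_obs();return o['eef_pos'],Ro.from_euler('xyz',o['tool_rot'],degrees=True).as_matrix()
def step(p,R,p2,R2):
    d=R.T@(np.array(p2)-p)/.15;a=Ro.from_matrix(R.T@R2).as_rotvec()/(2*np.pi)
    print('dp',d.round(3),'ang',a.round(4),'rows>=',round(max(np.linalg.norm(d)*.15/.0625,np.linalg.norm(a)*360/10.7),1)); return np.array(p2),R2
E
python3 - <<'E'
from h import *
p,R=cur()
for q,Q in [((.545,-.155,.262),R),((.475,-.02,.262),R),((M+sz*.165-np.array([0,.03,0])),RT),(M+sz*.1255,RT),(M+sz*(.0555+.012),RT)]:
    p,R=step(p,R,q,Q); print(p)
E
```

```text
dp [ 0.266  0.967 -0.395] ang [0. 0. 0.] rows>= 2.6
[ 0.545 -0.155  0.262]
dp [0.264 0.979 0.003] ang [0. 0. 0.] rows>= 2.4
[ 0.475 -0.02   0.262]
dp [-0.061  0.888  0.214] ang [ 0.0195 -0.0964  0.0611] rows>= 3.9
[0.4554 0.1121 0.2302]
dp [0.03  0.197 0.243] ang [0. 0. 0.] rows>= 0.8
[0.4777 0.138  0.1978]
dp [-0.     0.     0.387] ang [0. 0. 0.] rows>= 0.9
[0.5104 0.132  0.1503]
```

Request:
servo_tool:
  fingers: [0.7,0.7,0.7,0.7]
  dp:
    - [0.05,0.15,-0.395]
    - [0.133,0.48,-0.395]
    - [0.2,0.75,-0.395]
    - [0.266,0.967,-0.395]
  angular:
    - [0,0,0]
    - [0,0,0]
    - [0,0,0]
    - [0,0,0]

```text
time_s: 15.68
eef_pos: [0.5437, -0.1535, 0.261]
tool_rot: [179.8, -0.2, -167.6]
ft_force: [-0.3, -0.0, -1.8]
finger_gap: 0.0414
grasp_force: 52.4
```

Request:
servo_tool:
  fingers: [0.7,0.7,0.7,0.7]
  dp:
    - [0.08,0.3,0]
    - [0.16,0.6,0]
    - [0.264,0.979,0.003]
    - [0.264,0.979,0.003]
  angular:
    - [0,0,0]
    - [0,0,0]
    - [0,0,0]
    - [0,0,0]

```text
time_s: 16.18
eef_pos: [0.4718, -0.0174, 0.2605]
tool_rot: [179.8, -0.4, -167.4]
ft_force: [0.6, -0.9, -2.0]
finger_gap: 0.0414
grasp_force: 52.2
```

Request:
servo_tool:
  fingers: [0.7,0.7,0.7,0.7,0.7,0.7,0.7,0.7]
  dp:
    - [-0.012,0.178,0.043]
    - [-0.024,0.355,0.086]
    - [-0.037,0.533,0.128]
    - [-0.049,0.71,0.171]
    - [-0.061,0.888,0.214]
    - [-0.061,0.888,0.214]
    - [-0.061,0.888,0.214]
    - [-0.061,0.888,0.214]
  angular:
    - [0.0039,-0.0193,0.0122]
    - [0.0078,-0.0386,0.0244]
    - [0.0117,-0.0578,0.0367]
    - [0.0156,-0.0771,0.0489]
    - [0.0195,-0.0964,0.0611]
    - [0.0195,-0.0964,0.0611]
    - [0.0195,-0.0964,0.0611]
    - [0.0195,-0.0964,0.0611]

```text
time_s: 17.18
eef_pos: [0.4579, 0.1107, 0.2323]
tool_rot: [-179.9, 35.2, 169.5]
ft_force: [-0.7, -0.5, -1.8]
finger_gap: 0.0418
grasp_force: 52.3
```

Request:
servo_tool:
  fingers: [0.7,0.7,0.7,0.7]
  dp:
    - [0.03,0.197,0.1]
    - [0.03,0.197,0.243]
    - [0.03,0.197,0.243]
    - [0.03,0.197,0.243]
  angular:
    - [0,0,0]
    - [0,0,0]
    - [0,0,0]
    - [0,0,0]

```text
time_s: 17.68
eef_pos: [0.4794, 0.1368, 0.1997]
tool_rot: [-180.0, 35.2, 169.5]
ft_force: [1.1, 0.1, -2.0]
finger_gap: 0.0413
grasp_force: 52.3
```

```bash
python3 - <<'E'
from h import *
p,R=cur();print(p,r.get_obs()['tool_rot'],r.get_obs()['finger_gap'])
d=snap('wrist','w6');snap('top','t6');s=snap('scene','s6')
print('rot err deg',Ro.from_matrix(R.T@RT).as_rotvec(degrees=True))
w=d['color'][:,:,::-1][60:360,170:470]
a=cv2.resize(w,(600,600),interpolation=cv2.INTER_CUBIC)
cv2.imwrite('pics/c6.png',a)
step(p,R,M+sz*(.0555+.012),RT)
E
```

```text
[0.4794 0.1368 0.1997] [-179.9557   35.2014  169.535 ] 0.041314464825601735
rot err deg [-0.0817  0.2014 -0.0532]
dp [0.019 0.006 0.39 ] ang [-0.0002  0.0006 -0.0001] rows>= 0.9
```

View pics/c6.png

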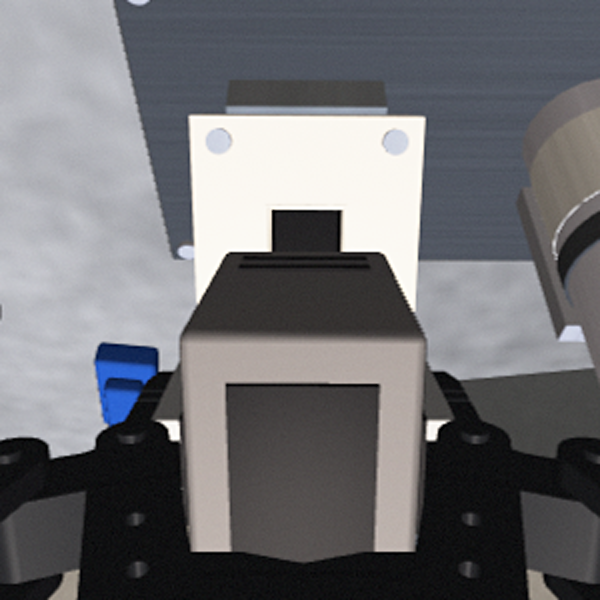

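The crop shows the relay held square, with its housing edges at x 183 and 425. The hole is ahead at x 272–341 with its near edge at row 210. Now I check the fore-aft offset from the same view.

```bash
python3 - <<'E'
from h import *
d=load('w6');p,R=cur();K=d['K'];T=d['cam_to_world']
def ray(a,b):
    u,v=170+a/2-.25,60+b/2-.25
    return T[:3,3],T[:3,:3]@np.array([(u-K[0,2])/K[0,0],-(v-K[1,2])/K[1,1],-1])
def hit(a,b,c,n):
    o,w=ray(a,b);return o+w*((c-o)@n)/(w@n)
for a,b in[(272,210),(341,210),(190,115),(426,116)]:
    q=hit(a,b,M,sz);print('face pt',((q-M)@sx*1e3).round(1),((q-M)@sy*1e3).round(1))
P=cloud(d)
# relay top points in tool frame
L=(P.reshape(-1,3)-p)@R;m=(abs(L[:,0])<.04)&(abs(L[:,1])<.03)&(L[:,2]<-.015)&(L[:,2]>-.04)
q=L[m];print(len(q),'topz',np.median(q[:,2]),q.min(0),q.max(0),np.percentile(q,[1,99],axis=0))
# top plane edge from pixels, assume tool z = .0555-.082
c=p+R[:,2]*(.0555-.082)
for a,b in[(183,338),(425,338)]: print('relay edge tool xy mm',((hit(a,b,c,sz)-p)@R*1e3).round(1))
E
```

```text
face pt -21.2 -13.7
face pt -21.2 13.8
face pt -57.9 -44.7
face pt -57.5 45.8
16398 topz -0.026436706614334657 [-0.0159 -0.03   -0.04  ] [ 0.0291  0.03   -0.015 ] [[-0.0135 -0.0281 -0.0386]
 [ 0.0287  0.0279 -0.0163]]
relay edge tool xy mm [ 27.9 -20.6 -26.6]
relay edge tool xy mm [ 27.9  19.3 -26.6]
```

Request:
servo_tool:
  fingers: [0.7,0.7,0.7,0.7,0.7,0.7]
  dp:
    - [0.02,0.01,0.1]
    - [0.02,0.01,0.2]
    - [0.02,0.01,0.3]
    - [0.02,0.01,0.39]
    - [0.02,0.01,0.39]
    - [0.02,0.01,0.39]
  angular:
    - [0,0.0006,0]
    - [0,0.0006,0]
    - [0,0.0006,0]
    - [0,0.0006,0]
    - [0,0.0006,0]
    - [0,0.0006,0]

```text
time_s: 18.58
eef_pos: [0.5098, 0.1333, 0.1498]
tool_rot: [-180.0, 35.0, 169.6]
ft_force: [-0.2, 0.5, -1.7]
finger_gap: 0.0412
grasp_force: 52.3
```

```bash
python3 - <<'E'
from h import *
p,R=cur();print(p,'tcp in socket mm',(p-M)@np.c_[sx,sy,sz]*1e3,'roterr',Ro.from_matrix(R.T@RT).as_rotvec(degrees=True),r.get_obs()['ft_force'])
E
```

```text
[0.5098 0.1333 0.1498] tcp in socket mm [-1.0179  1.219  67.5839] roterr [-0.025  -0.0145  0.0298] [-0.1787  0.5011 -1.7223]
```

Request:
servo_tool:
  fingers: [0.7,0.7,0.7,0.7,0.7,0.7]
  dp:
    - [-0.003,-0.003,0.03]
    - [-0.003,-0.003,0.06]
    - [-0.003,-0.003,0.08]
    - [-0.003,-0.003,0.1]
    - [-0.003,-0.003,0.12]
    - [-0.003,-0.003,0.12]
  angular:
    - [0,0,0]
    - [0,0,0]
    - [0,0,0]
    - [0,0,0]
    - [0,0,0]
    - [0,0,0]

```text
time_s: 19.32
eef_pos: [0.5201, 0.1309, 0.1346]
tool_rot: [-179.9, 34.9, 169.6]
ft_force: [-0.0, -0.6, -1.3]
finger_gap: 0.0414
grasp_force: 52.3
```

```bash
python3 - <<'E'
from h import *
p,R=cur();print(p,'tcp in socket mm',(p-M)@np.c_[sx,sy,sz]*1e3,'roterr',Ro.from_matrix(R.T@RT).as_rotvec(degrees=True),'force socket',r.get_obs()['ft_force']@np.c_[sx,sy,sz])
E
```

```text
[0.5201 0.1309 0.1346] tcp in socket mm [-1.071   0.6601 49.0909] roterr [-0.0395 -0.0611  0.0391] force socket [-0.6553 -0.6102 -1.088 ]
```

Request:
servo_tool:
  fingers: [0.7,0.7,0.7,0.7,0.7,0.7]
  dp:
    - [0,0,0.025]
    - [0,0,0.05]
    - [0,0,0.075]
    - [0,0,0.092]
    - [0,0,0.1]
    - [0,0,0.1]
  angular:
    - [0,0,0]
    - [0,0,0]
    - [0,0,0]
    - [0,0,0]
    - [0,0,0]
    - [0,0,0]

```text
time_s: 20.08
eef_pos: [0.5276, 0.1299, 0.1239]
tool_rot: [-179.9, 35.0, 169.7]
ft_force: [-20.5, 3.1, 20.8]
finger_gap: 0.0412
grasp_force: 55.6
```

```bash
python3 - <<'E'
from h import *
p,R=cur();print(p,'tcp in socket mm',(p-M)@np.c_[sx,sy,sz]*1e3,'roterr',Ro.from_matrix(R.T@RT).as_rotvec(degrees=True),'force socket',r.get_obs()['ft_force']@np.c_[sx,sy,sz])
E
```

```text
[0.5276 0.1299 0.1239] tcp in socket mm [-0.9931  1.037  35.9612] roterr [-0.0071 -0.0146  0.1028] force socket [-5.0856 -0.7072 28.9159]
```

Request:
servo_tool:
  fingers: [0.7,0.1,0.1,0.1,0.1,0.1,0.1,0.1]
  dp:
    - [0,0,-0.007]
    - [0,0,-0.007]
    - [0,0,-0.007]
    - [0,0,-0.007]
    - [0,0,-0.007]
    - [0,0,-0.2]
    - [0,0,-0.5]
    - [0,0,-0.5]
  angular:
    - [0,0,0]
    - [0,0,0]
    - [0,0,0]
    - [0,0,0]
    - [0,0,0]
    - [0,0,0]
    - [0,0,0]
    - [0,0,0]

```text
time_s: 21.08
eef_pos: [0.4874, 0.138, 0.1876]
tool_rot: [179.9, 35.3, 169.6]
ft_force: [0.3, 0.0, 0.2]
finger_gap: 0.0767
grasp_force: 0.0
```

```bash
python3 - <<'E'
from h import *
p,R=cur();print(p)
d=snap('wrist','w7')
L=(cloud(d).reshape(-1,3)-M)@np.c_[sx,sy,sz]
m=(abs(L[:,0])<.045)&(abs(L[:,1])<.035)&(L[:,2]>.052)&(L[:,2]<.08)
q=L[m];print(len(q),'top z (62 expected)',np.median(q[:,2]),np.percentile(q,[1,99],axis=0))
c=q.mean(0);n=np.linalg.svd(q[::5]-c,full_matrices=False)[2][2];print('normal',n,cv2.minAreaRect((q[:,:2]*1000).astype(np.float32)))
t=snap('top','t7');print('grip',rect(cloud(t),(.447,-.29),.045,.09,.14))
# plan to the isolator
Rd=Ro.from_euler('xyz',[180,0,86.5],degrees=True).as_matrix()
for q,Q in [((.44,.10,.26),R),((.42,-.02,.26),Rd),((.437,-.155,.25),Rd),((.445,-.288,.25),Rd)]:
    p,R=step(p,R,q,Q)
E
```

```text
[0.4874 0.138  0.1876]
6895 top z (62 expected) 0.06305943444425871 [[-0.0305 -0.0194  0.0553]
 [ 0.0261  0.0214  0.0651]]
normal [-0.0243  0.0012  0.9997] ((-1.6766643524169922, 0.9341011047363281), (42.135005950927734, 57.98119354248047), 89.710205078125)
grip (156, array([ 0.4487, -0.2869,  0.1194]), np.float64(0.12082084356968203), ((451.7150573730469, -287.57861328125), (63.06727981567383, 25.412126541137695), 89.53877258300781))
dp [-0.063 -0.305 -0.548] ang [0. 0. 0.] rows>= 1.5
dp [-0.011 -0.811  0.006] ang [0.0712 0.0797 0.223 ] rows>= 8.3
dp [-0.891  0.168  0.067] ang [0. 0. 0.] rows>= 2.2
dp [-0.882  0.107  0.   ] ang [0. 0. 0.] rows>= 2.1
```

View pics/w7.png

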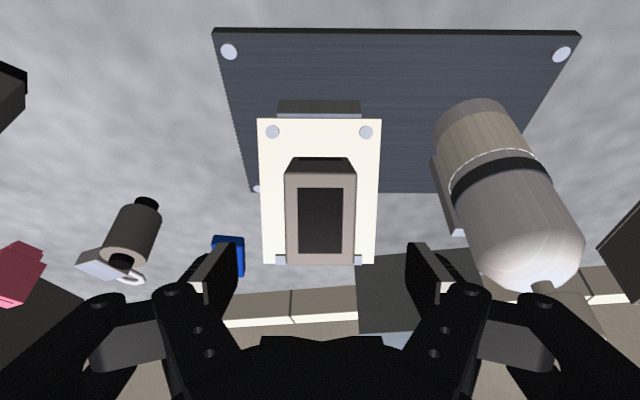

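The relay is seated at (320,215) in the socket, with its top 63 mm above the face (62 expected). It is released and the plug is home. Back to the isolator.

Request:
servo_tool:
  fingers: [0.3,0.3,0.3]
  dp:
    - [0,0,-0.3]
    - [-0.063,-0.305,-0.548]
    - [-0.063,-0.305,-0.548]
  angular:
    - [0,0,0]
    - [0,0,0]
    - [0,0,0]

```text
time_s: 21.55
eef_pos: [0.4402, 0.0982, 0.2596]
tool_rot: [179.9, 35.3, 169.4]
ft_force: [-0.0, 0.7, -0.3]
finger_gap: 0.0603
grasp_force: 0.0
```

Request:
servo_tool:
  fingers: [0.3,0.3,0.3,0.3,0.3,0.3,0.3,0.3,0.3,0.3]
  dp:
    - [-0.011,-0.3,0.006]
    - [-0.011,-0.6,0.006]
    - [-0.011,-0.811,0.006]
    - [-0.011,-0.811,0.006]
    - [-0.011,-0.811,0.006]
    - [-0.011,-0.811,0.006]
    - [-0.011,-0.811,0.006]
    - [-0.011,-0.811,0.006]
    - [-0.011,-0.811,0.006]
    - [-0.011,-0.811,0.006]
  angular:
    - [0.0712,0.0797,0.223]
    - [0.0712,0.0797,0.223]
    - [0.0712,0.0797,0.223]
    - [0.0712,0.0797,0.223]
    - [0.0712,0.0797,0.223]
    - [0.0712,0.0797,0.223]
    - [0.0712,0.0797,0.223]
    - [0.0712,0.0797,0.223]
    - [0.0712,0.0797,0.223]
    - [0.0712,0.0797,0.223]

```text
time_s: 22.8
eef_pos: [0.4194, -0.0209, 0.2547]
tool_rot: [-179.4, 0.1, 86.4]
ft_force: [0.7, 0.1, 0.0]
finger_gap: 0.0597
grasp_force: 0.0
```

Request:
servo_tool:
  fingers: [0.3,0.3,0.3,0.3]
  dp:
    - [-0.891,0.168,0.067]
    - [-0.891,0.168,0.067]
    - [-0.891,0.168,0.067]
    - [-0.891,0.168,0.067]
  angular:
    - [0,0,0]
    - [0,0,0]
    - [0,0,0]
    - [0,0,0]

```text
time_s: 23.3
eef_pos: [0.4356, -0.1556, 0.2461]
tool_rot: [-179.6, 0.1, 86.4]
ft_force: [-0.4, 0.6, 0.1]
finger_gap: 0.0598
grasp_force: 0.0
```

Request:
servo_tool:
  fingers: [0.3,0.3,0.3,0.3,0.3]
  dp:
    - [-0.882,0.107,0]
    - [-0.882,0.107,0]
    - [-0.882,0.107,0]
    - [-0.882,0.107,0]
    - [-0.882,0.107,0]
  angular:
    - [0,0,0]
    - [0,0,0]
    - [0,0,0]
    - [0,0,0]
    - [0,0,0]

```text
time_s: 23.92
eef_pos: [0.4437, -0.2865, 0.2473]
tool_rot: [-179.6, 0.1, 86.6]
ft_force: [-0.0, 0.6, 0.5]
finger_gap: 0.0599
grasp_force: 0.0
```

```bash
python3 - <<'E'
from h import *
p,R=cur();print(p,r.get_obs()['tool_rot'],r.get_obs()['finger_gap'])
d=snap('wrist','w8');print('grip',rect(cloud(d),(.446,-.29),.045,.10,.14))
step(p,R,(.4455,-.289,.112),Ro.from_euler('xyz',[180,0,86.7],degrees=True).as_matrix())
E
```

```text
[ 0.4437 -0.2865  0.2473] [-179.628     0.0653   86.5865] 0.0598556740357276
grip (1659, array([ 0.4454, -0.288 ,  0.1211]), np.float64(0.12190054681644996), ((446.7317199707031, -289.9058837890625), (62.13922882080078, 22.477224349975586), 86.15104675292969))
dp [-0.015  0.019  0.902] ang [-0.001   0.0002 -0.0003] rows>= 2.2
```

Request:
servo_tool:
  fingers: [0.3,0.3,0.3,0.3,0.9,0.9,0.9,0.9,0.9]
  dp:
    - [-0.015,0.019,0.4]
    - [-0.015,0.019,0.75]
    - [-0.015,0.019,0.9]
    - [-0.015,0.019,0.9]
    - [-0.015,0.019,0.9]
    - [-0.015,0.019,0.9]
    - [-0.015,0.019,0.9]
    - [-0.015,0.019,0.9]
    - [-0.015,0.019,0.9]
  angular:
    - [0,0,0]
    - [0,0,0]
    - [0,0,0]
    - [0,0,0]
    - [0,0,0]
    - [0,0,0]
    - [0,0,0]
    - [0,0,0]
    - [0,0,0]
  grip_force: 20

```text
time_s: 25.1
eef_pos: [0.4466, -0.2921, 0.1146]
tool_rot: [-179.8, 0.2, 86.4]
ft_force: [-2.0, 0.5, 6.7]
finger_gap: 0.0215
grasp_force: 18.0
```

Request:
servo_tool:
  fingers: [0.9,0.9,0.9,0.9,0.9,0.9,0.9,0.9]
  dp:
    - [0,0.08,-0.035]
    - [0,0.16,-0.045]
    - [0,0.24,-0.05]
    - [0,0.32,-0.045]
    - [0,0.4,-0.035]
    - [0,0.47,-0.015]
    - [0,0.51,0]
    - [0,0.51,0]
  angular:
    - [0,0,0]
    - [0,0,0]
    - [0,0,0]
    - [0,0,0]
    - [0,0,0]
    - [0,0,0]
    - [0,0,0]
    - [0,0,0]

```text
time_s: 26.1
eef_pos: [0.5183, -0.2959, 0.1129]
tool_rot: [-179.1, 0.2, 86.5]
ft_force: [-12.9, 1.7, 15.7]
finger_gap: 0.0192
grasp_force: 67.8
```

Request:
servo_tool:
  fingers: [0.9,0.35,0.35,0.35,0.35,0.35,0.35,0.35]
  dp:
    - [0,-0.01,-0.015]
    - [0,-0.01,-0.015]
    - [0,-0.01,-0.015]
    - [0,-0.01,-0.015]
    - [0,-0.01,-0.2]
    - [0,-0.01,-0.5]
    - [0,-0.01,-0.95]
    - [0,-0.01,-0.95]
  angular:
    - [0,0,0]
    - [0,0,0]
    - [0,0,0]
    - [0,0,0]
    - [0,0,0]
    - [0,0,0]
    - [0,0,0]
    - [0,0,0]

```text
time_s: 27.1
eef_pos: [0.5252, -0.2978, 0.2611]
tool_rot: [179.7, 0.5, 86.5]
ft_force: [-0.1, -0.6, -0.1]
finger_gap: 0.0554
grasp_force: 0.0
```

```bash
python3 - <<'E'
from h import *
d=snap('wrist','w9');print('grip',rect(cloud(d),(.515,-.29),.045,.10,.14))
t=snap('top','t9');P=cloud(t);print('cap',rect(P,(.576,.262),.05,.19,.215))
L=(P.reshape(-1,3)-M-[.002,.002,0])@np.c_[sx,sy,sz]
m=(abs(L[:,0])<.045)&(abs(L[:,1])<.035)&(L[:,2]>.055)&(L[:,2]<.08);q=L[m]
print('relay top',len(q),np.median(q,0),r.get_obs()['ft_force'])
E
```

```text
grip (1505, array([ 0.5191, -0.292 ,  0.1196]), np.float64(0.12029208723594387), ((517.4108276367188, -293.4820861816406), (61.968353271484375, 21.98766326904297), 86.57245635986328))
cap (165, array([0.5762, 0.261 , 0.2029]), np.float64(0.2040370771407538), ((575.3607788085938, 261.8524169921875), (37.243595123291016, 34.81037139892578), 43.79924774169922))
relay top 274 [ 0.0024 -0.0001  0.0622] [ 0.3056  0.0931 -0.3249]
```

```bash
python3 -c "
from workcell import r
print(r.hand_in())"
```

```text
the job is handed in; nothing more can be done
None
```

The job is handed in at about 27 s of the 69 s limit; no verdict came back, but my last measurements show the relay home in the sloped socket, the spray cap back up and the isolator lever on.

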